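# Stow the rail in its bay behind the retaining post

### The arm

A 6-joint arm with a two-finger parallel gripper is mounted at the origin on the work surface; the furniture and walls round the work are solid. World frame = base frame: x ahead of the robot, y to its left, z up, the work surface at z = 0. Lengths are in mm, angles in rad, forces in N, time in s.
With the tool pointing down it reaches from about 350 to 875 mm from the base axis. Payload 4.2 kg.
Tool frame: the origin (TCP) lies at the very end of the fingers, on their centre line; the grasp point (between the pads) lies 19 mm behind it (arm.grasp_offset is the distance from the TCP to the grasp point, in mm); z points along the fingers, y is the direction in which the jaws open and shut (so a half turn about z gives the same grasp; the last joint's range is limited). The gripper opens to 85 mm and grips with 20 to 120 N. Pads are 22 mm wide; open, the fingers measure 114 mm over their backs; the gripper's body (76 mm by 85 mm) begins 54 mm behind the grasp point. The pads swing forward as they close: fully open they stand 13 mm farther back than shut.
Start: joints at [-1.061, 0.385, 0.008, 0, -1.194, -0.259], TCP at [155.129, -605.421, 231.312] pointing down, gripper open.
Joint ranges: [-3.14, 3.14], [-1.21, 2.06], [-1.07, 1.41], [-3.16, 2.05], [-2.99, -0.16], [-3.1, 3.1]. Speed limits (rad/s): [2.79, 2.79, 3.14, 3.14, 3.14, 3.14].

### API

Orientations are given as a unit quaternion [x, y, z, w].
In Python, from bench import arm gives the robot as it stands.
- The arm moves only by the tool arm_command, never from a script. Its argument "commands" is one flat list of numbers, 4 for each row, row after row: the shift along the tool's x, y, z in m, then the turn about the tool's z in degrees. In form: [tx, ty, tz, roll, tx, ty, tz, roll, ...]. A call has exactly 5 rows; each row shifts and turns the pose as measured when the row begins, along the tool's axes as they then stand; what a row does not reach is not made up. A row lasts 1/10 s, in which the tool goes at most 50 mm and 8.59 degrees, less where a joint would pass 70% of its speed; a pose out of reach is approached as far as the arm can. A call with a gripper value outside its range is refused whole. "jaw" is the opening, from 0 (shut) to 1 (fully open), set as the call begins (left out, the last holds). The fingers move at their own pace and stop on an object; the grip force is fixed at half the most. Time passes only in rows, so rows that do not move let the fingers close, or fill a call up. It gives the time, the measured TCP pose, the force and the opening at its end, in the units of the state.
- arm.read_state(): the state, without advancing time (a new reading comes with each control period).
- arm.get_image(name): name is "side" or "top" or "wrist"; returns the picture (420x560x3 uint8, red, green, blue); there is no depth.
- arm.camera_info(name): a dict with "camera_matrix" (3x3 intrinsics, pixels), "world_from_camera" (4x4, takes a point from camera to world coordinates). Camera axes: x right, y down, z forward; pixel columns grow to the right and rows downward; lengths in mm; the calibration is good to about 2 mm. A picture is of the moment at which its call begins: read the wrist's pose just before it. camera_info takes no time and is no camera call; for the wrist camera it gives the pose at the moment of the call.
- arm.job_done(): hands the job in, once; it reports no verdict.
Trained networks look in the newest picture that a camera, given by its name, has taken for a name from the list of things; names that differ only in an ending like _2 or _b are one class to them, and where a whole thing is asked for, a point or a joint stands for the part that bears it (a point fixed in the world has none). Each returns a list of dicts, best first, with "confidence" (0 to 1); they miss things now and then, are a little off and sometimes report something else, mostly with a low value. They report only what shows in the picture. A call takes as long as a camera call. They do not tell look-alikes from the thing itself.
- arm.regions_of(camera, target): "mask" (420x560 bool, what is visible of it).
- arm.place_of(camera, target): "centre" ([x, y, z] in mm, in the coordinates of the camera as it stood for that picture, good to about 4 mm: a listed point, or the origin of a listed thing).
The state is a dict: "clock": time; "joints": joint angles; "joint_vel": joint speeds; "joint_efforts": joint torques, N m; "position": TCP position; "ee_rot": TCP orientation; "contact_force": force on the tool from outside, world axes, zero at the start; "wrist_torque": the same for the moment, N m; "gripper_width": finger opening in mm.
Only numpy, scipy, OpenCV 4.12 (cv2) and the standard library are available. Lean on these libraries where they do the work, as an engineer would, in place of code of your own. Each camera call takes 0.05 s, during which the arm holds its last target.

### The job

Put the aluminium rail away by pushing it along the bench with the fingertips, without picking it up: angle it past the steel post so that its post-side (left) end goes into the plywood bay first, behind the post, then push the other end in as well. Finish with the rail lying fully inside the bay, snug along its whole length against the back board. Leave everything else on the bench where it is.

Things in the scene. Friction and masses are not known exactly. Their poses are not given: they have to be found in the camera images.
- rail: square aluminium rail with dark grooves and black end caps, 200 mm long, 22 mm wide and tall, 0.15 to 0.3 kg, loose on the bench, slides under a light push. Origin: centre of its underside; y runs along it towards its left end, z up. It starts on the robot's side of the bay, shifted right, roughly parallel to the back board.
- rail_left_end (a point): centre of the rail's left (+y) end face, 100 mm from the rail's centre, 11 mm above its underside; this is the end on the post's side
- rail_right_end (a point): centre of the rail's right (-y) end face, 100 mm from the rail's centre, 11 mm above its underside
- bay: plywood U frame fixed to the bench, open towards the robot, no floor. Origin: bench height, middle of the back board's inner face; x points out through the back board (away from the robot), y left along it. Inside: y -116 to +116 mm, x -85 mm (mouth) to 0 (back board); walls 12 mm thick, 30 mm tall. The stowed rail lies along y, its centre line at x = -11 mm when it touches the back board.
- post: fixed upright steel post, 24 mm across, 50 mm tall, origin at the centre of its foot. It stands in the bay's mouth plane (x = -85 mm in the bay's frame), 30 to 40 mm inside the left wall (y = +76 to +86 mm), so the opening to its right is shorter than the rail.
- thermometer: bystander: probe thermometer, 24x179x12 mm, lying behind the bay's back board; origin at the centre of its underside
- dropper_bottle: bystander: brown dropper bottle, 27 mm across, 88 mm tall, standing to the right of the bay; origin at the centre of its underside
- white_cap: bystander: white bottle cap, 38 mm across, 15 mm tall, in front of the bay's left side; origin at the centre of its underside
- dry_cell: bystander: dry cell, 14x48x14 mm, lying left of the rail; origin at the centre of its underside
- wax_jar: bystander: jar with a screw lid, 70 mm across, 84 mm tall, on the right; origin at the centre of its underside
- torch: bystander: black pocket torch, 33x88x34 mm, on the left; origin at the centre of its underside
- soap_bottle: bystander: white squeeze bottle, 58x93 mm, 192 mm tall, at the back right; origin at the centre of its underside
Not all that is in view belongs to the job. There is more than one size of the rail; the one meant has the size given above.

How it is judged:
By the outcome, as a careful person would: the job done as asked, in the order asked, and still so for the second after the job is handed in, with the robot touching nothing.
It also fails if it takes over 70 s, if anything falls off the work surface, if the arm or the gripper's body presses on something with over 40 N, if the wrist force passes 120 N, or if a joint passes its speed limit or range.

## Working session

There is one attempt and no reset: what is moved stays moved. The work goes in short steps, Python scripts to look and compute and a tool call to move; the robot and the scene stay as the last step left them, time stands still between calls to the robot, and variables do not carry over. Pictures are saved under pics/ and viewed, and the job is handed in when it is done.

Besides the shell and the picture viewer there is one more tool, called as name(argument=value, ...) on one line, values as JSON. arm_command: Moves the arm, as the interface text tells. Its arguments: {"type":"object","properties":{"commands":{"type":"array"},"jaw":{"type":"number"}},"required":["commands"]}

```bash
ls; mkdir -p pics; cat > h.py <<'E'
import numpy as np, cv2
from bench import arm
def save(cam,name):
    im=arm.get_image(cam); cv2.imwrite(f'pics/{name}.png',im[:,:,::-1]); return im
def place(cam,t):
    r=arm.place_of(cam,t); T=np.array(arm.camera_info(cam)['world_from_camera'])
    return [(round(d['confidence'],2),np.round((T@np.r_[d['centre'],1])[:3],1).tolist()) for d in r]
def ray(cam,u,v,z):
    ci=arm.camera_info(cam);K=np.array(ci['camera_matrix']);T=np.array(ci['world_from_camera'])
    d=T[:3,:3]@np.linalg.inv(K)@[u,v,1];o=T[:3,3];return o+d*(z-o[2])/d[2]
def proj(cam,p):
    ci=arm.camera_info(cam);K=np.array(ci['camera_matrix']);T=np.linalg.inv(np.array(ci['world_from_camera']))
    c=K@(T@np.r_[p,1])[:3];return c[:2]/c[2]
E
python3 - <<'E'
from h import *
print(arm.read_state())
save('top','t0');
for t in ['rail','rail_left_end','rail_right_end','bay','post']: print(t,place('top',t))
save('side','s0')
E
```

```text
pics
{'clock': 0.0, 'joints': array([-1.06144880e+00,  3.85577714e-01,  6.61113901e-03, -5.01299216e-04,
       -1.19399833e+00, -2.58611464e-01]), 'joint_vel': array([-0.0002336 ,  0.00061234,  0.00134637,  0.00088012,  0.000367  ,
        0.00055525]), 'joint_efforts': array([ 2.00949602e-03, -3.92289591e+01,  1.88401115e+01,  4.18608025e+00,
       -4.70734405e-03,  2.42428882e-05]), 'position': array([ 154.95147854, -604.87885867,  230.20272521]), 'ee_rot': array([-1.24948057e-01,  9.92162665e-01,  1.09260471e-03, -1.90187517e-04]), 'contact_force': array([-0.23989006,  0.12902363, -0.22133563]), 'wrist_torque': array([-0.05007898,  0.05129035,  0.03748181]), 'gripper_width': 85.2306710957833}
rail [(0.64, [473.8, -26.6, 1.7]), (0.55, [296.0, -184.3, 1.9])]
rail_left_end [(0.95, [461.8, 76.1, 12.4]), (0.87, [360.7, -156.9, 7.1])]
rail_right_end [(0.69, [481.5, -120.4, 12.1]), (0.67, [230.6, -204.5, 5.3])]
bay [(0.79, [654.9, 82.1, 2.2]), (0.43, [484.3, -125.0, 13.4])]
post [(0.4, [564.9, 161.6, -1.0])]
```

View pics/t0.png

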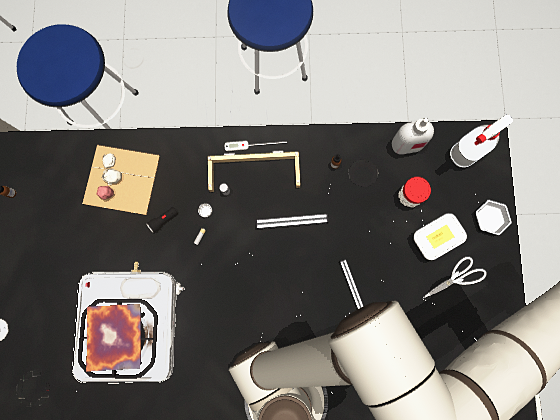

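View pics/s0.png

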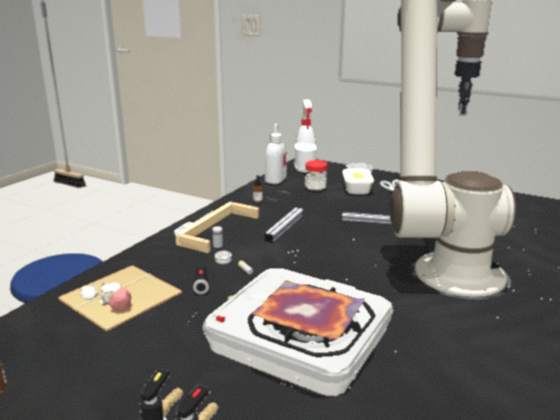

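The top view shows the bay at (210–299, 152–190), the post at about (224,188) and the 200 mm rail from (257,222) to (327,217). The short decoy is near (350,285). I'll go above the rail for a wrist view.

```bash
python3 - <<'E'
from h import *
from scipy.spatial.transform import Rotation as Ro
s=arm.read_state();R=Ro.from_quat(s['ee_rot']).as_matrix();print(R.round(3))
ci=arm.camera_info('wrist');T=np.array(ci['world_from_camera']);print(np.array(ci['camera_matrix']))
print((R.T@(T[:3,3]-s['position'])).round(1)); print((R.T@T[:3,:3]).round(3))
d=np.array([480,0,380])-s['position'];print(d, R.T@d)
E
```

```text
[[-0.969 -0.248 -0.   ]
 [-0.248  0.969  0.   ]
 [ 0.     0.    -1.   ]]
[[342.8295102    0.         283.84758194]
 [  0.         342.8295102  209.72106056]
 [  0.           0.           1.        ]]
[  76.4    0.7 -143.6]
[[ 0.    -0.954 -0.299]
 [ 1.    -0.     0.   ]
 [-0.    -0.299  0.954]]
[324.89070845 605.31975212 148.93650506] [-464.91751848  505.85153844 -148.70769769]
```

arm_command(commands=[-0.032, 0.035, -0.002, 0, -0.032, 0.035, -0.002, 0, -0.032, 0.035, -0.002, 0, -0.032, 0.035, -0.002, 0, -0.032, 0.035, -0.002, 0])

```text
clock: 0.85
position: [267.9, -394.2, 238.5]
ee_rot: [-0.12, 0.993, 0.001, -0.001]
contact_force: [0.3, -0.6, 1.1]
gripper_width: 85.6
```

arm_command(commands=[-0.032, 0.035, -0.002, 0, -0.032, 0.035, -0.002, 0, -0.032, 0.035, -0.002, 0, -0.032, 0.035, -0.002, 0, -0.032, 0.035, -0.002, 0])

```text
clock: 1.35
position: [384.2, -177.4, 250.8]
ee_rot: [-0.119, 0.993, -0.0, 0.002]
contact_force: [0.8, -0.7, 1.5]
gripper_width: 85.4
```

arm_command(commands=[-0.032, 0.035, -0.002, 0, -0.032, 0.035, -0.002, 0, -0.032, 0.035, -0.002, 0, 0, 0, 0, 6, 0, 0, 0, 5])

```text
clock: 1.85
position: [457.0, -40.9, 259.4]
ee_rot: [-0.026, 1.0, 0.0, 0.005]
contact_force: [0.2, -0.1, -0.4]
gripper_width: 85.8
```

```bash
python3 - <<'E'
from h import *
s=arm.read_state(); save('wrist','w0'); 
for t in ['rail','rail_left_end','rail_right_end','bay','post']: print(t,place('wrist',t))
E
```

```text
rail [(0.78, [296.6, -188.2, -1.2]), (0.61, [472.0, -26.2, -1.0]), (0.46, [480.7, -123.6, 12.4]), (0.23, [700.7, 74.4, 0.7])]
rail_left_end [(0.7, [462.7, 74.5, 10.3]), (0.58, [360.7, -158.4, 7.2]), (0.43, [650.1, 77.0, -3.0])]
rail_right_end [(0.74, [480.7, -124.6, 10.3]), (0.36, [700.6, 73.1, 0.1])]
bay [(0.73, [650.5, 77.6, -2.6])]
post [(0.84, [562.9, 154.1, -1.2])]
```

View pics/w0.png

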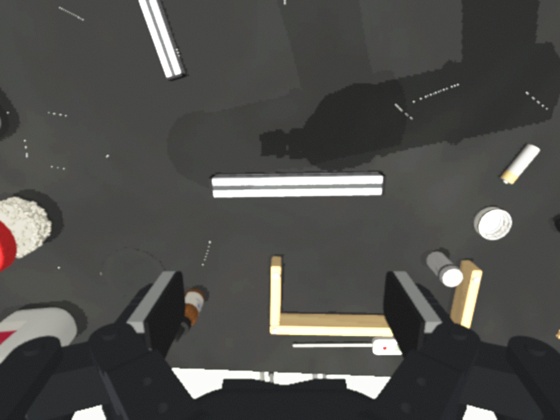

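```bash
python3 - <<'E'
import cv2
im=cv2.imread('pics/w0.png')
c=im[245:345,255:495];cv2.imwrite('pics/w0c.png',cv2.resize(c,None,fx=3.3,fy=3.3,interpolation=cv2.INTER_CUBIC))
c=im[160:210,200:395];cv2.imwrite('pics/w0d.png',cv2.resize(c,None,fx=4,fy=4,interpolation=cv2.INTER_CUBIC))
E
```

```text
(no output)
```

View pics/w0c.png

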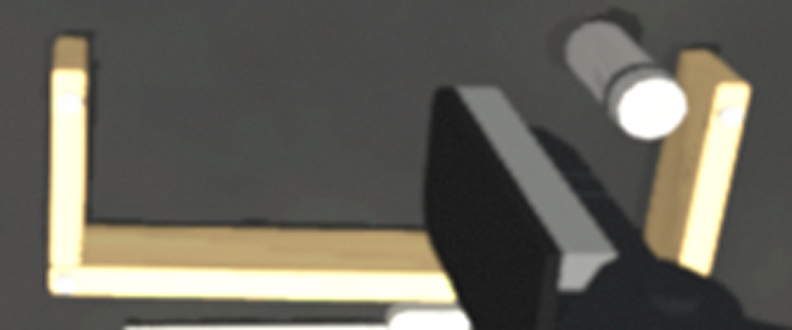

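View pics/w0d.png

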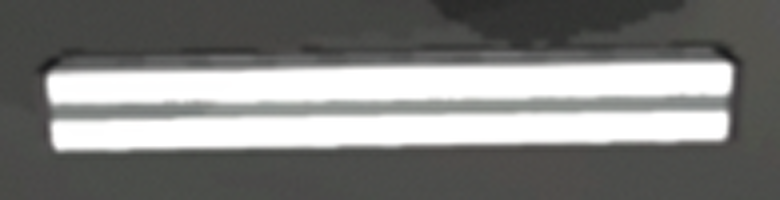

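```bash
cat >> h.py <<'E'
def pts(cam,L,z,sc=1,off=(0,0)):
    return np.array([ray(cam,u/sc+off[0],v/sc+off[1],z)[:2] for u,v in L])
E
python3 - <<'E'
from h import *
b=pts('wrist',[(87,72),(80,268),(440,275),(718,82),(680,268)],30,3.3,(255,245));print(b.round(1))
p=pts('wrist',[(650,105)],50,3.3,(255,245));print('post',p.round(1))
r=pts('wrist',[(48,71),(733,62),(728,139),(52,150)],22,4,(200,160));print(r.round(1),r.mean(0))
def yaw(v): return np.degrees(np.arctan2(-v[0],v[1]))
print(yaw(b[2]-b[1]),yaw(b[3]-b[0]),yaw(r[1]-r[0]),yaw(r[2]-r[3]))
print(np.linalg.norm(b[0]-b[1]),np.linalg.norm(b[0]-b[3]),np.linalg.norm(r[0]-r[1]),np.linalg.norm(r[1]-r[2]))
E
```

```text
[[571.6 -38.8]
 [656.3 -37.3]
 [652.2 103. ]
 [563.5 192.6]
 [644.1 195.8]]
post [[563.7 158. ]]
[[ 467.9 -122.7]
 [ 455.2   70.5]
 [ 477.7   72.3]
 [ 491.2 -121.8]] [472.98835657 -25.44248326]
1.670865862856727 1.9893128078382802 3.7805702912820713 3.9779493300427986
84.74131639208095 231.6121739485215 193.63702391223683 22.554018302717992
```

Wrist view: the rail's top runs from (212,177) to (383,176). The bay's inner corners are about (280,326) and (461,326), and the post top is at (452,277). The bay's yaw is about 2.3°, with its origin near (650,78.5). I'll close the jaws and go behind the rail's left portion.

arm_command(commands=[0.011, 0.047, 0, 0, 0.011, 0.047, 0, 0, 0, 0, 0.03, 0, 0, 0, 0.03, 0, 0, 0, 0, 0], jaw=0)

```text
clock: 2.65
position: [430.4, 50.6, 199.6]
ee_rot: [-0.025, 1.0, 0.001, 0.008]
contact_force: [-0.4, -0.8, -0.4]
gripper_width: 12.0
```

```bash
python3 - <<'E'
from h import *
s=arm.read_state(); print(s['position'],s['ee_rot'],s['gripper_width']); save('wrist','w1'); 
for t in ['rail','bay','post']: print(t,place('wrist',t))
E
```

```text
[430.43028788  50.58529846 199.60025501] [-0.02520914  0.99965155  0.00132196  0.00771553] 12.011329946897408
rail [(0.59, [298.9, -181.4, 1.6]), (0.55, [477.1, -22.4, 3.1])]
bay [(0.78, [657.7, 79.8, 4.8])]
post [(0.87, [568.9, 158.9, 1.8]), (0.27, [657.6, 79.2, 4.6])]
```

View pics/w1.png

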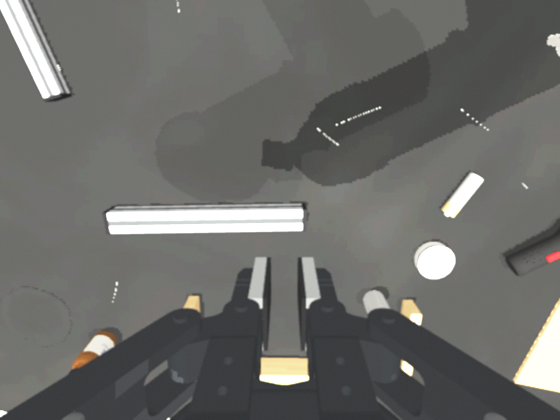

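The rail spans (106,220)–(305,217), with the fingers in front of its left end and nothing below them. I'll descend behind it.

arm_command(commands=[0, 0, 0.045, 0, 0, 0, 0.045, 0, 0, 0, 0.045, 0, 0, 0, 0.035, 0, 0, 0, 0.01, 0])

```text
clock: 3.35
position: [452.1, 55.5, 29.9]
ee_rot: [-0.024, 0.999, 0.008, 0.027]
contact_force: [-0.0, 0.2, 0.2]
gripper_width: 0.2
```

```bash
python3 - <<'E'
from h import *
s=arm.read_state(); print(s['position'],s['ee_rot'],s['gripper_width']); save('wrist','w2')
E
```

```text
[452.11512989  55.47661966  29.89556053] [-0.02384256  0.9993215   0.00826518  0.02682848] 0.20911455000860849
```

View pics/w2.png

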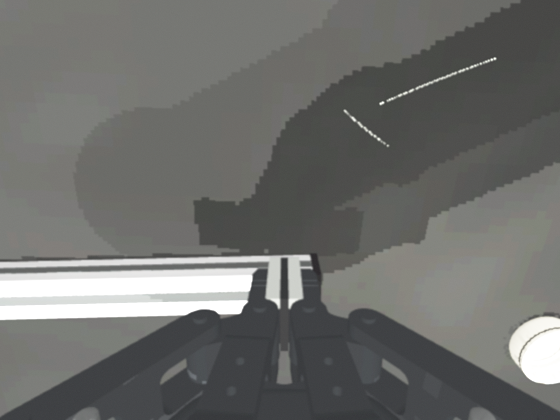

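The fingertips are now right above the rail's left end at about (285,260), because the tool tilted about 3° on the way down. I'll back off before going lower.

arm_command(commands=[0.018, 0, 0, 0, 0.018, 0, 0, 0, 0, 0, 0, 0, 0, 0, 0.01, 0, 0, 0, 0.007, 0])

```text
clock: 3.9
position: [425.4, 56.6, 15.4]
ee_rot: [-0.023, 0.999, 0.011, 0.034]
contact_force: [0.4, 0.2, 0.0]
gripper_width: -0.2
```

arm_command(commands=[-0.009, 0, 0.003, 0, -0.009, 0, 0.002, 0, -0.011, 0, 0, 4, -0.011, 0, 0, 5, -0.011, 0, 0, 5])

```text
clock: 4.4
position: [482.1, 56.8, 12.0]
ee_rot: [0.103, 0.994, 0.015, 0.032]
contact_force: [-0.5, -0.3, -0.1]
gripper_width: 0.1
```

```bash
python3 - <<'E'
from h import *
s=arm.read_state(); print(s['position'],s['ee_rot'],s['contact_force']); save('wrist','w3');print(place('wrist','rail'), place('wrist','rail_left_end'));im=save('top','t3'); cv2.imwrite('pics/t3c.png',cv2.resize(im[120:280,170:370,::-1],None,fx=4,fy=3.7))
E
```

```text
[482.12830845  56.77674898  11.96811534] [0.1026892  0.99409206 0.01489716 0.03184314] [-0.52558296 -0.33531024 -0.05839385]
[(0.71, [484.3, -31.0, -1.3])] []
```

View pics/w3.png

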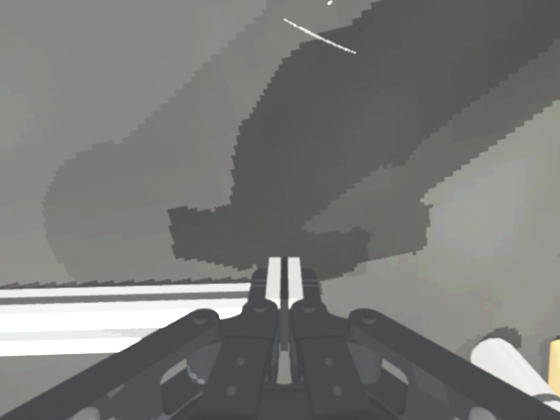

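View pics/t3c.png

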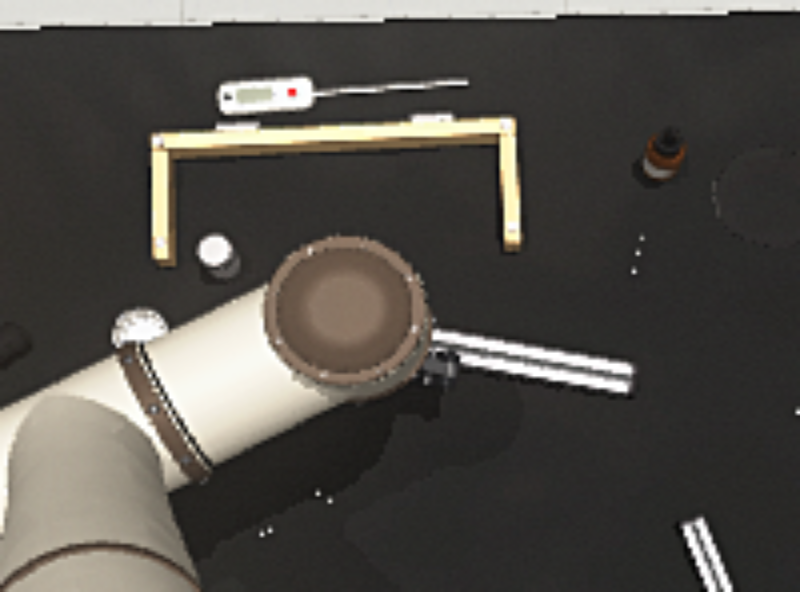

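The push works: the rail is angled with its left end ahead, and in the top crop it runs from (430,345) to (633,378). I'll keep going on the arc.

arm_command(commands=[-0.01, -0.004, 0, 4.5, -0.01, -0.004, 0, 4.5, -0.01, -0.004, 0, 4.5, -0.01, -0.002, 0, 4.5, 0, 0, 0, 0])

```text
clock: 5.1
position: [512.0, 29.6, 12.6]
ee_rot: [0.256, 0.966, 0.018, 0.027]
contact_force: [-0.3, 0.4, 0.9]
gripper_width: -0.1
```

```bash
python3 - <<'E'
from h import *
s=arm.read_state(); print(s['position'],s['ee_rot'],s['contact_force']); save('wrist','w4');print(place('wrist','rail'), place('wrist','rail_left_end'));im=save('top','t4'); cv2.imwrite('pics/t4c.png',cv2.resize(im[120:280,170:370,::-1],None,fx=4,fy=3.7))
E
```

```text
[511.96450542  29.59093185  12.62868133] [0.25599048 0.9661318  0.01844683 0.0267943 ] [-0.33989972  0.39369284  0.91231155]
[(0.97, [501.0, -41.8, 0.9])] [(0.74, [542.3, 46.6, 10.9])]
```

View pics/w4.png

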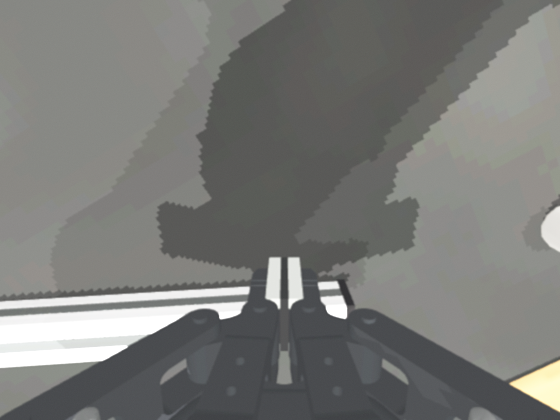

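View pics/t4c.png

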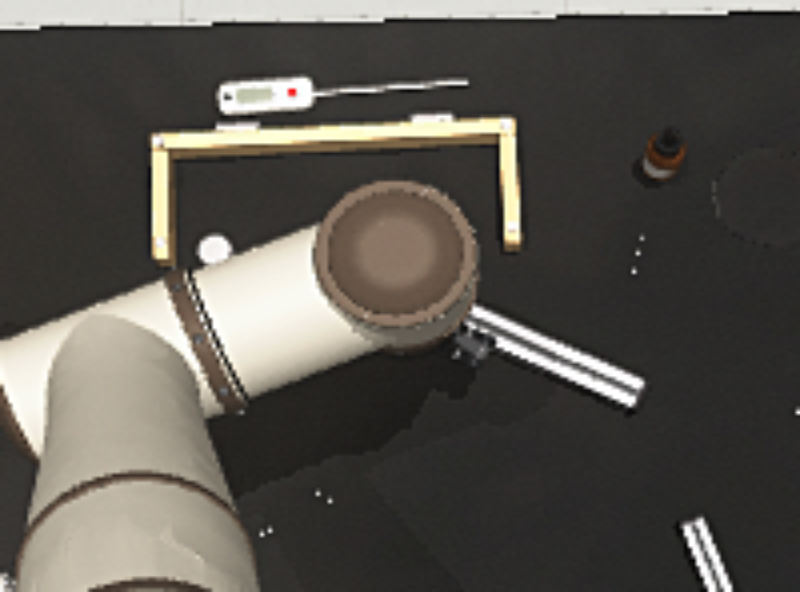

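The top crop shows the rail from (470,315) to (640,392), about 28° off the bay. I'll add one small nudge, then back off and look.

arm_command(commands=[-0.008, -0.001, 0, 2, 0.015, 0, 0, 0, 0.04, 0, 0, 0, 0.03, 0, -0.03, 0, 0.03, 0, -0.03, 0])

```text
clock: 5.8
position: [415.5, 84.3, 66.1]
ee_rot: [0.275, 0.961, 0.016, 0.024]
contact_force: [-0.7, 1.3, -0.4]
gripper_width: -0.3
```

arm_command(commands=[0.01, -0.04, -0.02, 0, 0, -0.04, -0.02, 0, 0, -0.04, -0.02, 0, 0, -0.04, -0.02, 0, 0, -0.03, 0, 0])

```text
clock: 6.3
position: [301.1, -72.6, 142.9]
ee_rot: [0.268, 0.963, 0.02, 0.029]
contact_force: [0.4, -0.6, 0.7]
gripper_width: -0.2
```

```bash
python3 - <<'E'
from h import *
s=arm.read_state(); print(s['position'],s['ee_rot'],s['contact_force']); save('wrist','w5')
for t in ['rail','rail_left_end','rail_right_end']:print(place('wrist',t))
E
```

```text
[301.14521838 -72.6019744  142.94852018] [0.26782269 0.96282395 0.01960201 0.02927144] [ 0.44976258 -0.62557226  0.65395485]
[(0.96, [499.3, -45.5, -3.1]), (0.91, [289.3, -188.2, -2.1])]
[(0.98, [550.9, 39.1, 5.9]), (0.84, [356.2, -157.9, 5.9])]
[(0.57, [224.1, -205.9, 10.6])]
```

View pics/w5.png

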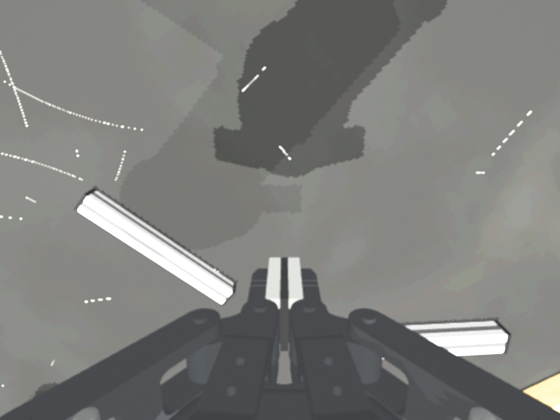

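The short decoy lies at (80–235, 190–300). The job rail's left part shows at (410–507, 320–355), about 31° yaw, with its right end near (450,-130). I'll go behind that right end.

arm_command(commands=[-0.038, -0.002, 0, 0, -0.038, -0.002, 0, 0, -0.038, -0.002, 0, 0, -0.033, -0.002, 0, 0, 0, 0, 0.02, 0])

```text
clock: 7.0
position: [436.0, -154.7, 128.3]
ee_rot: [0.263, 0.964, 0.019, 0.032]
contact_force: [1.2, 1.0, -0.4]
gripper_width: -0.1
```

```bash
python3 - <<'E'
from h import *
s=arm.read_state(); print(s['position'],s['ee_rot'],s['contact_force']); save('wrist','w6')
for t in ['rail','rail_left_end','rail_right_end']:print(place('wrist',t))
im=save('top','t6'); cv2.imwrite('pics/t6c.png',cv2.resize(im[120:280,170:370,::-1],None,fx=4,fy=3.7))
E
```

```text
[ 436.01122303 -154.68399351  128.27809516] [0.26287365 0.96412188 0.01899701 0.03171057] [ 1.21240741  1.01265681 -0.38369381]
[(0.78, [493.3, -41.1, -6.0]), (0.72, [282.1, -185.2, -3.4]), (0.46, [627.2, -149.0, -4.4]), (0.23, [529.3, -352.9, -11.1])]
[(0.92, [352.0, -156.6, 7.0])]
[(0.69, [445.8, -129.5, 11.1])]
```

View pics/w6.png

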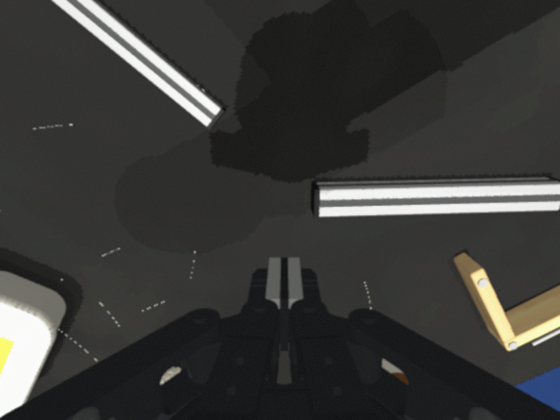

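View pics/t6c.png

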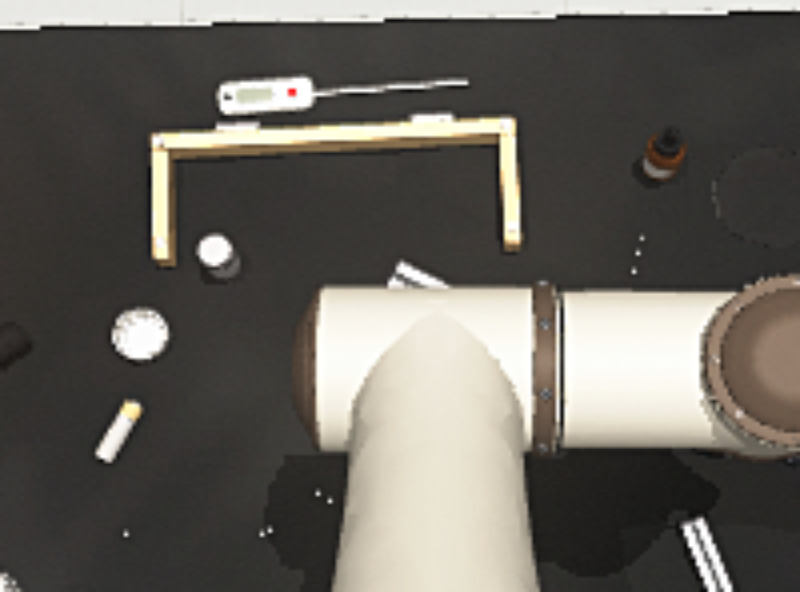

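```bash
python3 - <<'E'
from h import *
from scipy.spatial.transform import Rotation as Ro
s=arm.read_state();R=Ro.from_quat(s['ee_rot']).as_matrix()
r=pts('wrist',[(319,187),(321,216),(554,209),(553,182)],22);print(r.round(1))
v=(r[2]+r[3]-r[0]-r[1])/2;print('yaw',np.degrees(np.arctan2(-v[0],v[1])),np.linalg.norm(v))
e=(r[0]+r[1])/2; d=v/np.linalg.norm(v); print(e,d)
tgt=np.r_[e-d*28,10]; print(tgt, R.T@(tgt-s['position'])); print(R.round(3)); print('centre',e+d*97)
E
```

```text
[[ 434.9 -118.9]
 [ 456.2 -128.6]
 [ 548.3   33. ]
 [ 525.6   38.3]]
yaw -29.825197935224285 183.72199024012482
[ 445.55033003 -123.73435288] [0.49735554 0.86754681]
[ 431.62437477 -148.02566347   10.        ] [  5.07440046  -0.38217872 116.85250764]
[[-0.861  0.505  0.062]
 [ 0.507  0.861  0.022]
 [-0.043  0.05  -0.998]]
centre [493.79381788 -39.58231262]
```

arm_command(commands=[0.001, -0.001, 0.03, 0, 0.001, -0.001, 0.03, 0, 0.001, -0.001, 0.03, 0, 0.001, 0, 0.02, 0, 0, 0, 0, 0])

```text
clock: 7.75
position: [435.6, -148.3, 20.7]
ee_rot: [0.258, 0.965, 0.02, 0.035]
contact_force: [-0.3, -0.7, -0.1]
gripper_width: 0.1
```

```bash
python3 - <<'E'
from h import *
from scipy.spatial.transform import Rotation as Ro
s=arm.read_state();R=Ro.from_quat(s['ee_rot']).as_matrix()
d=np.array([.497,.868]);print(s['position'],R.round(3).tolist(),R.T@(np.array([431.6,-148,9])-s['position']))
save('wrist','w7')
E
```

```text
[ 435.64761997 -148.28341306   20.71962264] [[-0.864, 0.497, 0.078], [0.5, 0.866, 0.021], [-0.057, 0.057, -0.997]] [ 4.31032245 -2.43423447 11.37139957]
```

View pics/w7.png

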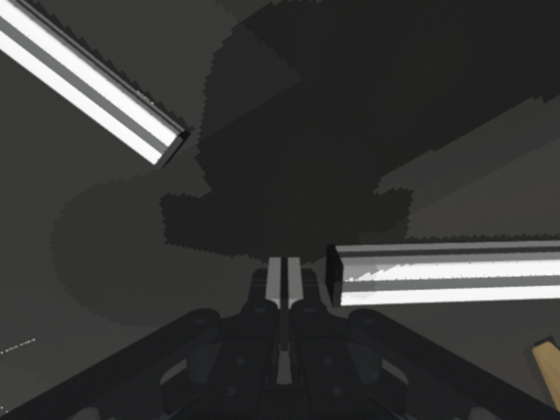

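```bash
python3 - <<'E'
from h import *
from scipy.spatial.transform import Rotation as Ro
s=arm.read_state();R=Ro.from_quat(s['ee_rot']).as_matrix()
print(proj('wrist',s['position']), proj('wrist',s['position']+R@[11,0,0]),proj('wrist',s['position']+R@[0,14,0]))
r=pts('wrist',[(339,247),(342,305),(559,300),(559,245)],22);print(r.round(1))
print(((r-s['position'][:2])@R[:2,:2]).round(1))
E
```

```text
[282.31021621 274.77399472] [282.27837422 253.17379897] [312.31140491 274.76540459]
[[ 437.5 -119.1]
 [ 466.8 -132. ]
 [ 524.   -35.8]
 [ 492.   -28.3]]
[[ 13.8  25.9]
 [-17.9  29.2]
 [-19.3 140.9]
 [ 12.1 131.5]]
```

```bash
python3 - <<'E'
from h import *
im=cv2.imread('pics/w7.png');cv2.imwrite('pics/w7c.png',cv2.resize(im[230:320,240:420],None,fx=4,fy=4,interpolation=cv2.INTER_CUBIC))
im=cv2.imread('pics/w6.png');cv2.imwrite('pics/w6c.png',cv2.resize(im[165:230,300:500],None,fx=4,fy=4,interpolation=cv2.INTER_CUBIC))
E
```

```text
(no output)
```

View pics/w7c.png

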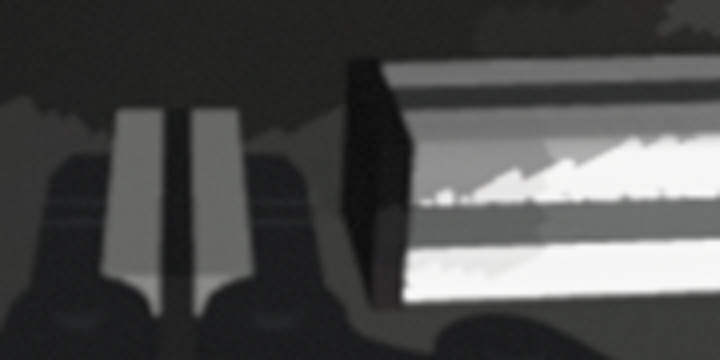

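View pics/w6c.png

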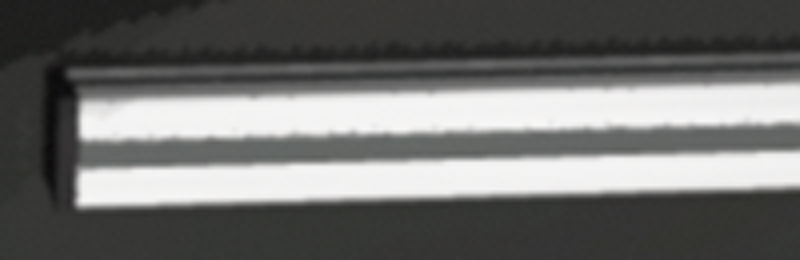

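```bash
python3 - <<'E'
from h import *
from scipy.spatial.transform import Rotation as Ro
s=arm.read_state();R=Ro.from_quat(s['ee_rot']).as_matrix()
r=pts('wrist',[(343,264.5),(341,305.7),(420,304.5),(420,263)],22);print(r.round(1));print(((r-s['position'][:2])@R[:2,:2]).round(1))
q=pts('wrist',[(326.5,245),(332,305)],0);print(((q-s['position'][:2])@R[:2,:2]).round(1))
E
```

```text
[[ 446.7 -121.5]
 [ 466.9 -132.6]
 [ 487.5  -98.6]
 [ 465.4  -89.8]]
[[  4.7  28.3]
 [-18.3  28.7]
 [-19.2  68.4]
 [  4.4  65. ]]
[[  3.8  24.4]
 [-34.1  29.3]]
```

arm_command(commands=[-0.003, -0.001, 0.006, 0, -0.003, -0.001, 0.005, 0.5, 0, 0.008, 0, 0.5, 0, 0.008, 0, 0, 0, 0.008, 0, 0])

```text
clock: 8.3
position: [458.1, -131.5, 17.1]
ee_rot: [0.267, 0.963, 0.022, 0.041]
contact_force: [-1.0, -0.3, -0.2]
gripper_width: 0.2
```

```bash
cat >> h.py <<'E'
from scipy.spatial.transform import Rotation as Ro
def look(n):
    s=arm.read_state();R=Ro.from_quat(s['ee_rot']).as_matrix();print(s['position'].round(1),'yaw',np.degrees(np.arctan2(-R[0,1],R[1,1])).round(1),'F',s['contact_force'].round(1),'tilt',R[:2,2].round(3))
    im=save('wrist','w'+n);return im
def topc(n,arg=(120,280,170,370)):
    im=save('top','t'+n);a=arg;cv2.imwrite(f'pics/t{n}c.png',cv2.resize(im[a[0]:a[1],a[2]:a[3],::-1],None,fx=4,fy=3.7,interpolation=cv2.INTER_CUBIC))
E
python3 -c "
from h import *
look('8')"
```

```text
[ 458.1 -131.5   17.1] yaw -30.9 F [-1.  -0.3 -0.2] tilt [0.09 0.02]
```

View pics/w8.png

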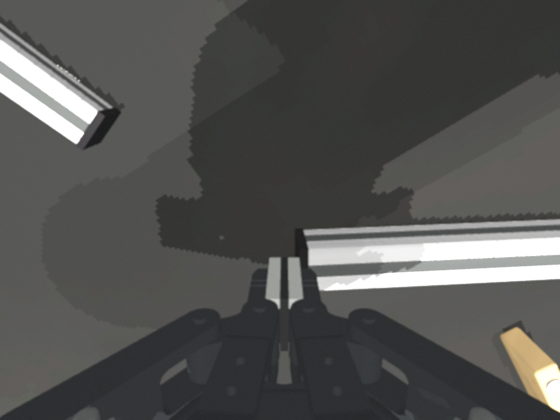

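arm_command(commands=[0.003, -0.006, 0.003, 0, 0.003, 0, 0.005, 0, 0, 0, 0, 0, 0, 0.008, 0.001, 0, 0, 0, 0, 0])

```text
clock: 8.85
position: [455.5, -125.1, 7.7]
ee_rot: [0.266, 0.963, 0.022, 0.042]
contact_force: [0.4, 0.2, 1.2]
gripper_width: -0.2
```

```bash
python3 -c "
from h import *
look('9')"
```

```text
[ 455.5 -125.1    7.7] yaw -30.7 F [0.4 0.2 1.2] tilt [0.092 0.02 ]
```

View pics/w9.png

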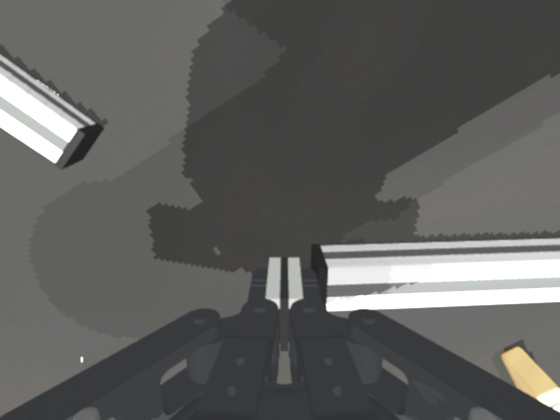

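arm_command(commands=[0.001, 0.008, 0, 0, 0.0005, 0.01, 0.0005, 0, 0.0005, 0.01, 0.0005, 0, 0.0005, 0.01, 0.0005, 0, 0, 0.01, 0.0005, 0])

```text
clock: 9.4
position: [478.3, -79.9, 8.2]
ee_rot: [0.267, 0.963, 0.022, 0.04]
contact_force: [-0.8, -0.8, -0.4]
gripper_width: -0.1
```

```bash
python3 -c "
from h import *
look('10')
topc('10')"
```

```text
[478.3 -79.9   8.2] yaw -30.9 F [-0.8 -0.8 -0.4] tilt [0.089 0.02 ]
```

View pics/w10.png

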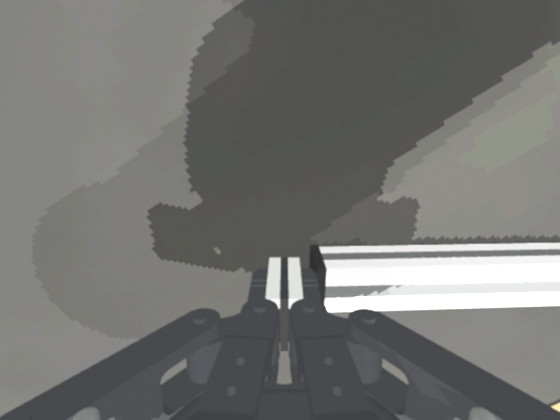

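View pics/t10c.png

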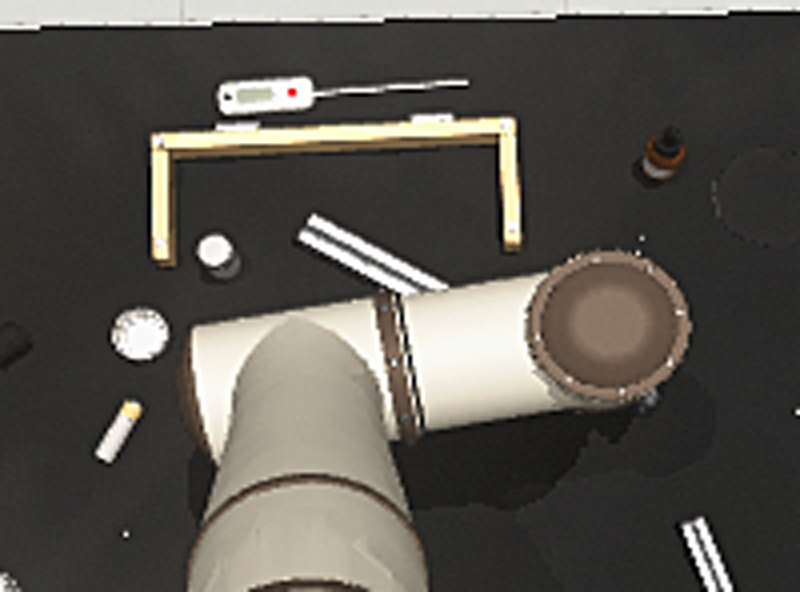

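```bash
python3 -c "
from h import *
c=np.radians(2.3);X=np.array([np.cos(c),np.sin(c)]);Y=np.array([-np.sin(c),np.cos(c)])
def bay(p): d=p-np.array([650.3,78.5]);return (d@X).round(1),(d@Y).round(1)
print(bay(pts('top',[(170+307/4,120+227/3.7)],22)[0]))
print('corners',[bay(p) for p in pts('top',[(170+175/4,120+150/3.7),(170+500/4,120+137/3.7),(170+172/4,120+262/3.7),(170+505/4,120+248/3.7)],30)])
print('post',bay(pts('top',[(170+214/4,120+249/3.7)],50)[0]))
print(bay(arm.read_state()['position'][:2]), place('top','rail_left_end'),[bay(np.array(q[1][:2])) for q in place('top','rail_left_end')])
"
```

```text
(np.float64(-62.1), np.float64(21.1))
corners [(np.float64(1.3), np.float64(110.1)), (np.float64(-2.7), np.float64(-117.4)), (np.float64(-85.2), np.float64(115.0)), (np.float64(-88.6), np.float64(-115.5))]
post (np.float64(-81.7), np.float64(83.0))
(np.float64(-177.0), np.float64(-151.0)) [(0.93, [360.0, -158.5, 10.1]), (0.58, [588.4, 104.6, 10.6])] [(np.float64(-299.6), np.float64(-225.2)), (np.float64(-60.8), np.float64(28.6))]
```

The rail slid straight. Its left end is now just inside the mouth and right of the post, at crop (307,227). I'll continue along the axis.

arm_command(commands=[0.0005, 0.01, 0.0005, 0, 0.0005, 0.01, 0.0005, 0, 0.0005, 0.01, 0.0005, 0, 0.0005, 0.01, 0.0005, 0, 0, 0.01, 0.0005, 0])

```text
clock: 10.1
position: [502.3, -34.6, 8.4]
ee_rot: [0.268, 0.962, 0.021, 0.039]
contact_force: [0.1, -0.3, -0.4]
gripper_width: 0.3
```

```bash
python3 -c "
from h import *
look('11')
topc('11')"
```

```text
[502.3 -34.6   8.4] yaw -31.0 F [ 0.1 -0.3 -0.4] tilt [0.087 0.019]
```

View pics/w11.png

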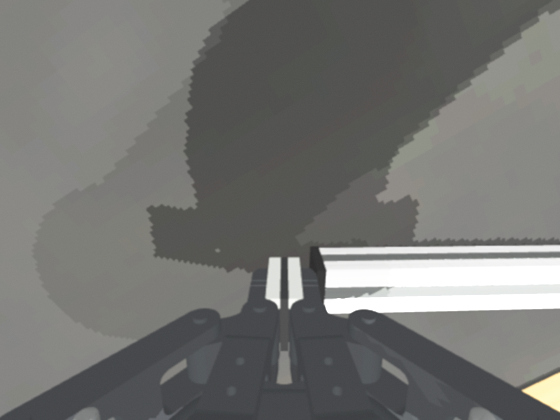

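View pics/t11c.png

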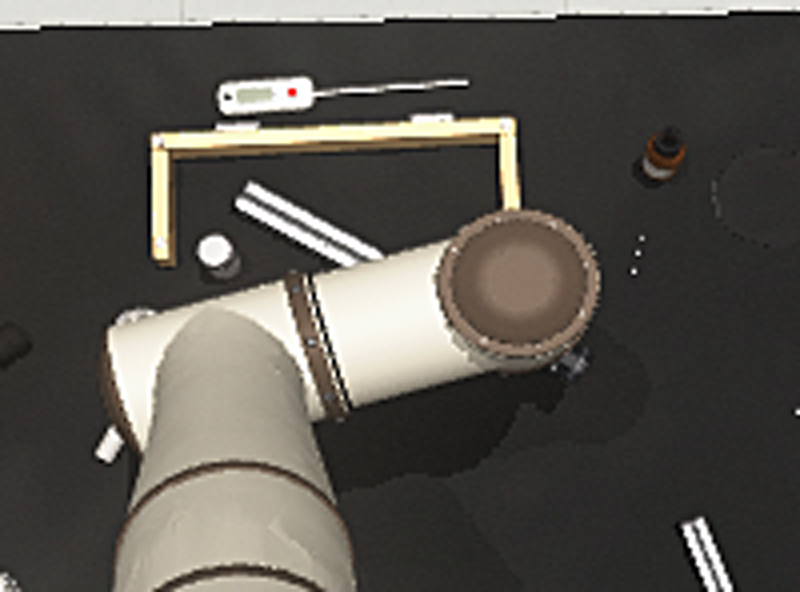

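arm_command(commands=[0.0005, 0.01, 0.0005, 0, 0.0005, 0.01, 0.0005, 0, 0, 0.009, 0.0005, 0, 0, 0, 0, 0, 0, -0.012, 0, 0])

```text
clock: 10.7
position: [513.8, -15.8, 8.4]
ee_rot: [0.266, 0.963, 0.022, 0.041]
contact_force: [-0.3, -0.5, -1.7]
gripper_width: 0.0
```

```bash
python3 -c "
from h import *
look('12')
topc('12')"
```

```text
[513.8 -15.8   8.4] yaw -30.8 F [-0.3 -0.5 -1.7] tilt [0.091 0.021]
```

View pics/w12.png

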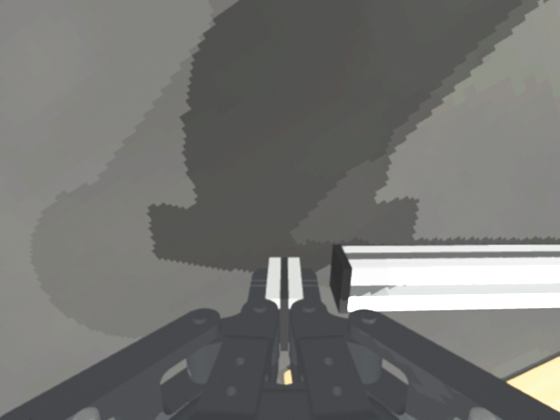

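View pics/t12c.png

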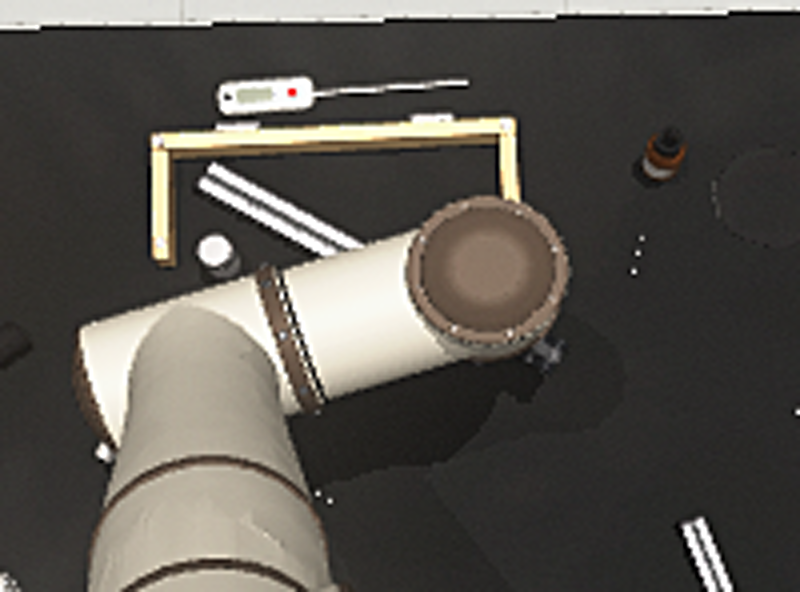

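The left end is behind the post at crop (206,176), about 24 mm from the left wall and just short of the back board. Next I'll go to the near side by the right end and swing that end in.

arm_command(commands=[0.018, -0.002, 0, 0, 0.017, 0, 0, 0, 0, 0.017, 0.001, 0, 0, 0.017, 0.001, 0, 0, 0.012, 0, 0])

```text
clock: 11.3
position: [502.1, 35.7, 6.5]
ee_rot: [0.272, 0.961, 0.021, 0.039]
contact_force: [0.5, -0.5, -0.5]
gripper_width: -0.3
```

```bash
python3 -c "
from h import *
look('13')"
```

```text
[502.1  35.7   6.5] yaw -31.5 F [ 0.5 -0.5 -0.5] tilt [0.086 0.019]
```

View pics/w13.png

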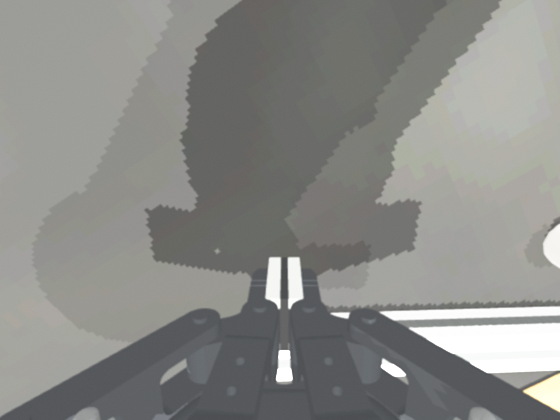

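arm_command(commands=[0, 0.009, -0.001, 0, -0.01, 0, -0.001, 0, -0.01, 0, 0, -4, -0.01, 0, 0, -5, -0.01, 0, 0, -5])

```text
clock: 11.85
position: [545.0, 25.6, 12.1]
ee_rot: [0.147, 0.988, 0.016, 0.041]
contact_force: [-0.9, 0.1, -0.2]
gripper_width: 0.2
```

```bash
python3 -c "
from h import *
look('14')
topc('14')"
```

```text
[545.   25.6  12.1] yaw -16.9 F [-0.9  0.1 -0.2] tilt [0.086 0.019]
```

View pics/w14.png

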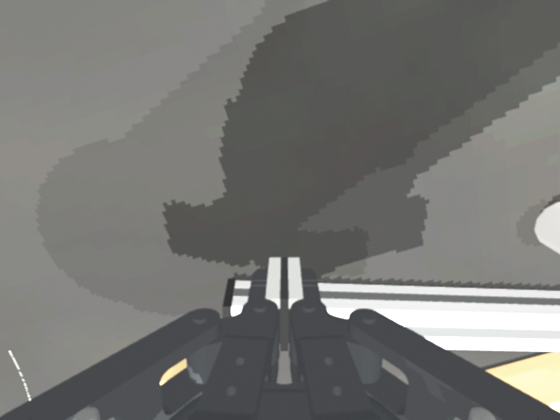

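View pics/t14c.png

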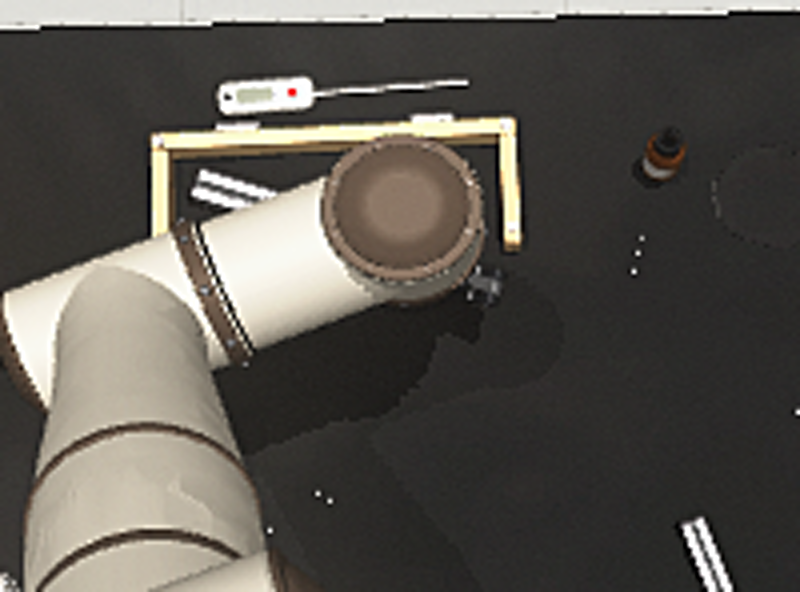

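arm_command(commands=[-0.01, -0.001, 0.001, -4, -0.01, -0.001, 0.002, -4, -0.01, -0.001, 0.002, -5, -0.01, 0, 0.001, -5, 0, 0, 0, 0])

```text
clock: 12.45
position: [582.8, 12.8, 8.5]
ee_rot: [-0.005, 0.999, 0.009, 0.041]
contact_force: [-0.8, 0.2, -0.7]
gripper_width: 0.1
```

```bash
python3 -c "
from h import *
look('15')
topc('15')"
```

```text
[582.8  12.8   8.5] yaw 0.7 F [-0.8  0.2 -0.7] tilt [0.082 0.018]
```

View pics/w15.png

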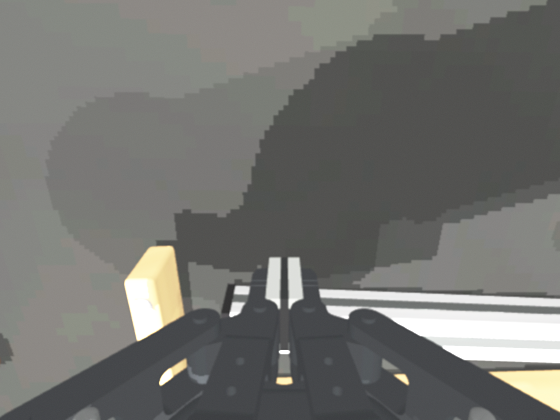

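View pics/t15c.png

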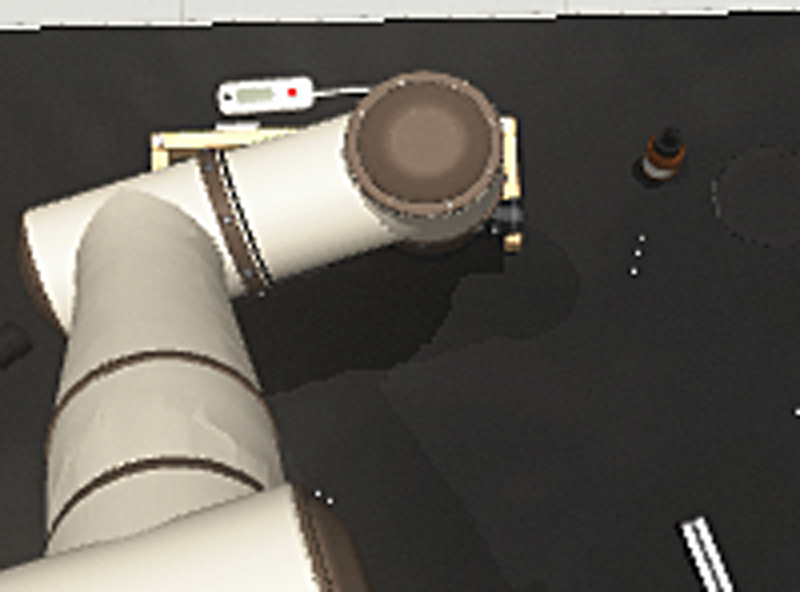

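The right end is now inside: the rail end is at (230,298), about 20 mm clear of the right wall at (150,290). I'll shift towards the rail's middle and push it deeper.

arm_command(commands=[0.012, 0, 0, 0, 0, 0.028, 0, -1.5, 0, 0.027, 0, 0, -0.008, 0, 0, 0, -0.008, 0, 0, 0])

```text
clock: 13.05
position: [580.1, 68.7, 9.5]
ee_rot: [-0.012, 0.999, 0.008, 0.038]
contact_force: [0.8, 0.2, 0.7]
gripper_width: 0.1
```

```bash
python3 -c "
from h import *
look('16')
topc('16')"
```

```text
[580.1  68.7   9.5] yaw 1.4 F [0.8 0.2 0.7] tilt [0.077 0.017]
```

View pics/w16.png

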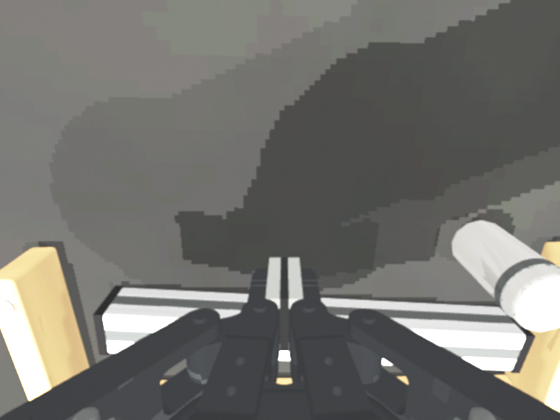

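The rail is fully behind the mouth, from (100,310) to (530,335), left end behind the post. I'll push it back.

arm_command(commands=[-0.008, 0, 0.001, 0, -0.008, 0, 0.001, 0, -0.008, 0, 0.001, 0, -0.005, 0, 0.001, 0, 0, 0, 0, 0])

```text
clock: 13.65
position: [611.3, 65.8, 6.8]
ee_rot: [-0.009, 0.999, 0.008, 0.037]
contact_force: [-0.8, -0.3, -0.7]
gripper_width: 0.2
```

```bash
python3 -c "
from h import *
look('17')"
```

```text
[611.3  65.8   6.8] yaw 1.0 F [-0.8 -0.3 -0.7] tilt [0.074 0.016]
```

View pics/w17.png

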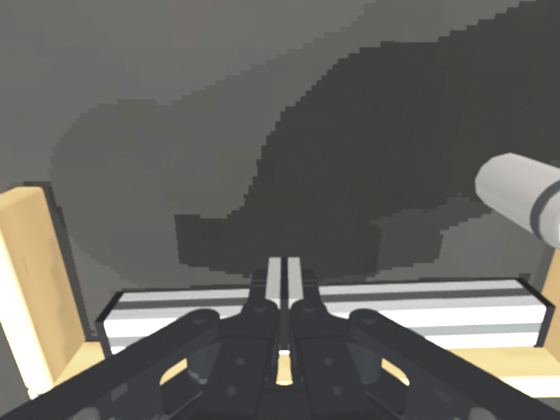

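arm_command(commands=[0.005, 0, -0.001, -1, 0, 0.02, 0, 0, -0.005, 0, 0, 0, -0.004, 0, 0, 0, -0.003, 0, 0, 0])

```text
clock: 14.2
position: [615.8, 85.7, 8.4]
ee_rot: [-0.019, 0.999, 0.007, 0.036]
contact_force: [-2.2, 0.5, -0.5]
gripper_width: 0.0
```

```bash
python3 -c "
from h import *
look('18')"
```

```text
[615.8  85.7   8.4] yaw 2.2 F [-2.2  0.5 -0.5] tilt [0.073 0.016]
```

View pics/w18.png

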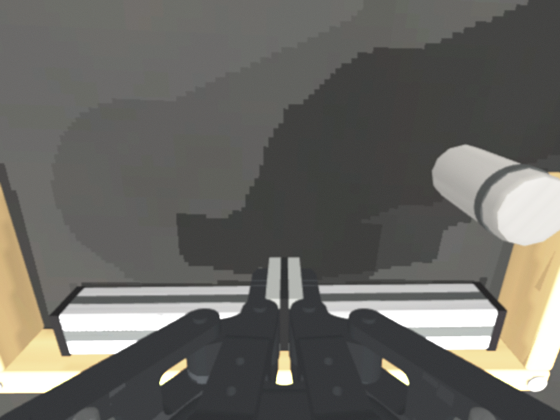

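arm_command(commands=[-0.003, 0, 0, 0, -0.003, 0, 0, 0, -0.003, 0, 0, 0, 0, 0, 0, 0, 0, 0, 0, 0])

```text
clock: 14.75
position: [620.0, 84.2, 7.8]
ee_rot: [-0.017, 0.999, 0.006, 0.03]
contact_force: [-0.5, 0.3, -0.2]
gripper_width: -0.1
```

arm_command(commands=[-0.003, 0, 0, 0, -0.003, 0, 0, 0, -0.003, 0, 0, 0, -0.003, 0, 0, 0, -0.003, 0, 0, 0])

```text
clock: 15.25
position: [620.1, 82.3, 6.4]
ee_rot: [-0.015, 1.0, 0.003, 0.013]
contact_force: [-8.0, 2.7, 4.0]
gripper_width: 0.0
```

```bash
python3 -c "
from h import *
look('19')"
```

```text
[620.1  82.3   6.4] yaw 1.7 F [-8.   2.7  4. ] tilt [0.026 0.006]
```

View pics/w19.png

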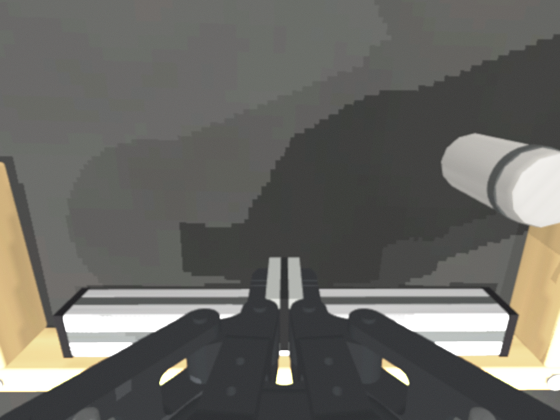

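Force is 8 N with the tip stopped, so the rail is against the board. I'll back off and inspect from above.

arm_command(commands=[0.01, 0, 0, 0, 0.03, 0, 0, 0, 0.03, 0, -0.02, 0, 0.03, 0, -0.04, 0, 0.03, 0, -0.04, 0])

```text
clock: 15.8
position: [486.0, 76.5, 99.6]
ee_rot: [-0.014, 1.0, 0.002, 0.013]
contact_force: [1.2, 0.9, 0.5]
gripper_width: 0.2
```

arm_command(commands=[0.015, 0, -0.04, 0, 0, 0, -0.04, 0, 0, 0, 0, 0, 0, 0, 0, 0, 0, 0, 0, 0])

```text
clock: 16.3
position: [468.0, 75.7, 188.8]
ee_rot: [-0.015, 1.0, 0.006, 0.022]
contact_force: [1.5, -0.6, 0.1]
gripper_width: -0.1
```

```bash
python3 -c "
from h import *
im=look('20')[:,:,::-1]
topc('20')
"
```

```text
[468.   75.7 188.8] yaw 1.8 F [ 1.5 -0.6  0.1] tilt [0.044 0.012]
```

View pics/w20.png

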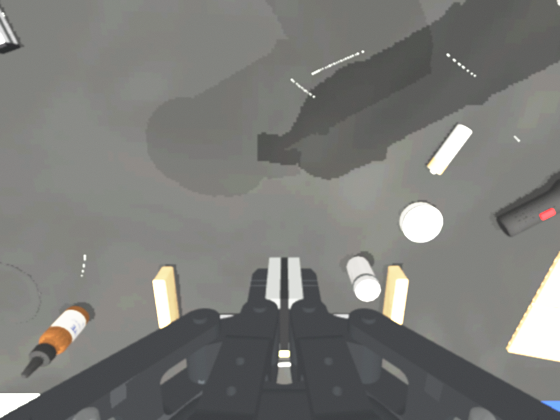

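View pics/t20c.png

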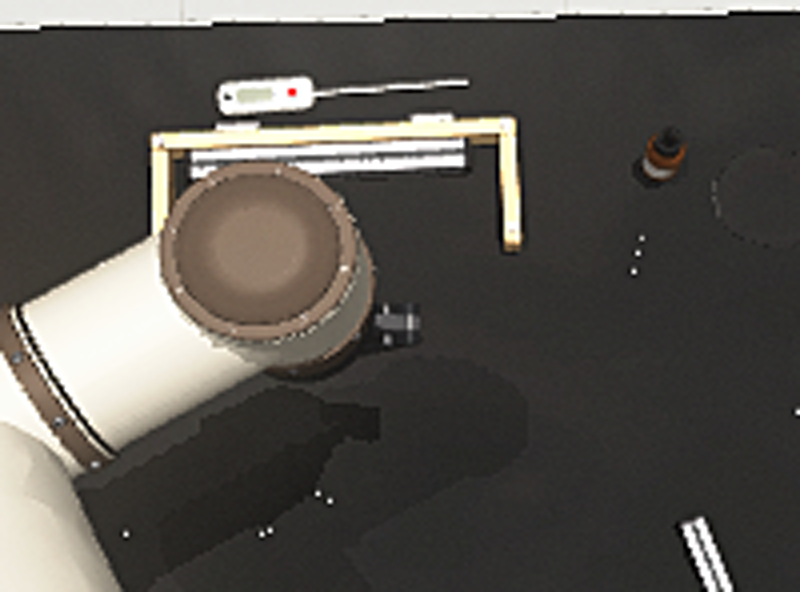

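arm_command(commands=[-0.04, 0, 0, 0, -0.04, 0, 0, 0, -0.04, 0, 0, 0, -0.04, 0, 0, 0, -0.03, 0, 0, 0])

```text
clock: 16.9
position: [658.1, 79.3, 185.7]
ee_rot: [-0.016, 1.0, 0.002, 0.013]
contact_force: [-0.3, -0.3, -0.0]
gripper_width: 0.2
```

arm_command(commands=[-0.02, 0, 0, 0, 0, 0, 0, 0, 0, 0, 0, 0, 0, 0, 0, 0, 0, 0, 0, 0])

```text
clock: 17.4
position: [679.3, 78.5, 175.0]
ee_rot: [-0.014, 1.0, 0.0, 0.006]
contact_force: [-0.2, 0.2, 0.9]
gripper_width: 0.1
```

```bash
python3 -c "
from h import *
im=look('21')[:,:,::-1]
for t in ['rail','rail_left_end','rail_right_end','bay']: print(t,place('wrist',t))
"
```

```text
[679.3  78.5 175. ] yaw 1.6 F [-0.2  0.2  0.9] tilt [0.012 0.   ]
rail [(0.57, [642.2, 86.2, -2.1])]
rail_left_end [(0.76, [638.4, 183.3, 10.6])]
rail_right_end [(0.74, [643.1, -13.6, 12.6])]
bay [(0.92, [654.3, 78.1, -2.7]), (0.56, [703.2, 73.4, 2.6])]
```

View pics/w21.png

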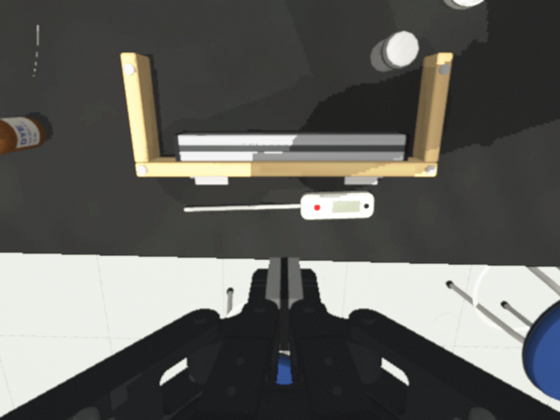

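```bash
python3 -c "
import cv2
im=cv2.imread('pics/w21.png')
a=cv2.resize(im[120:185,165:295],None,fx=6,fy=6,interpolation=cv2.INTER_CUBIC);b=cv2.resize(im[120:185,295:425],None,fx=6,fy=6,interpolation=cv2.INTER_CUBIC)
import numpy as np
o=np.clip(np.vstack([a[:300],b[:300]])*1.5,0,255);cv2.imwrite('pics/w21c.png',o)
"
```

```text
[ WARN:0@0.098] global loadsave.cpp:1063 imwrite_ Unsupported depth image for selected encoder is fallbacked to CV_8U.
```

View pics/w21c.png

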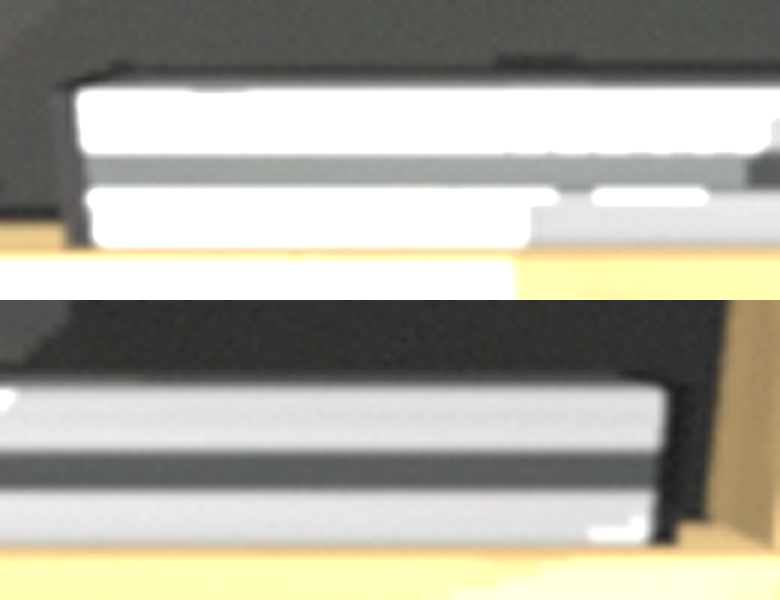

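```bash
python3 -c "
from h import *
c=np.radians(2.3)
for Y in(-85,105):
  p=np.array([650.3-np.sin(c)*Y,78.5+np.cos(c)*Y])
  print([proj('wrist',[p[0]-g,p[1],z]).round(1).tolist() for g,z in((0,30),(0,22),(1,22),(2,22),(3,22))])
im=cv2.imread('pics/w21.png')
for u in (190,230,270,300,350,390): print(u,im[150:166,u].tolist()[3:])
"
```

```text
[[183.0, 158.8], [185.5, 157.2], [185.5, 156.1], [185.4, 154.9], [185.3, 153.8]]
[[408.0, 156.2], [404.8, 154.7], [405.0, 153.5], [405.2, 152.4], [405.3, 151.2]]
190 [[244, 244, 245], [242, 242, 243], [242, 243, 243], [243, 244, 244], [244, 245, 245], [246, 245, 246], [241, 240, 241], [202, 209, 214], [132, 156, 172], [117, 167, 197], [160, 229, 248], [189, 247, 254], [199, 250, 254]]
230 [[244, 244, 245], [243, 244, 244], [243, 243, 244], [243, 243, 243], [244, 244, 244], [244, 243, 244], [239, 238, 238], [199, 205, 209], [131, 155, 171], [115, 162, 192], [150, 220, 243], [178, 242, 254], [192, 248, 254]]
270 [[195, 196, 197], [160, 161, 161], [153, 155, 155], [152, 152, 154], [152, 153, 154], [153, 152, 153], [146, 147, 148], [125, 135, 141], [103, 134, 151], [100, 144, 169], [113, 163, 193], [119, 171, 203], [120, 173, 204]]
300 [[153, 153, 153], [157, 157, 157], [155, 154, 156], [154, 155, 155], [153, 154, 154], [151, 151, 151], [145, 146, 146], [125, 135, 141], [103, 135, 151], [103, 147, 169], [117, 168, 195], [123, 176, 204], [122, 176, 205]]
350 [[149, 149, 150], [154, 155, 155], [153, 154, 154], [151, 152, 153], [151, 151, 152], [149, 150, 150], [143, 144, 144], [124, 134, 140], [102, 132, 149], [101, 146, 167], [118, 171, 194], [125, 180, 205], [126, 182, 208]]
390 [[147, 146, 148], [150, 150, 151], [150, 150, 151], [148, 150, 150], [149, 149, 150], [150, 150, 150], [144, 145, 146], [123, 133, 139], [102, 132, 151], [103, 147, 173], [123, 177, 209], [139, 200, 229], [145, 209, 234]]
```

At all six sampled columns, the rail edge sits about 2 px below the board's top edge. A zero gap predicts about 1.6 px, so the rail is snug along its length. The thermometer, cap, cell and bottle look unmoved. I'll hand in.

```bash
python3 -c "
from h import *
print(arm.job_done())"
```

```text
the job is handed in; nothing more can be done
None
```

The rail is stowed in the bay, and I handed the job in after about 18 s of the 70 s allowed.

**What I did:** With the jaws shut and never gripping, I pushed the rail's left part forward until it stood about 31–33° to the bay. I then pushed on its right end to slide it along its length, so the left end passed the post and went in behind it. From the robot's side I swung the right end in, then pushed near the middle until the rail met the back board. The reading there was about 8 N and the tip stopped advancing.

**Last checks, with the arm well clear:**
- **Fit:** The line between rail and board is even along the whole length. It looks about 2 px wide, where 1.6 px would mean no gap, so any gap is under about 1 mm.
- **Inside the bay:** Both ends lie between the side walls and behind the post.
- **Other objects:** The thermometer, cap, dry cell, dropper bottle and torch look unmoved in the last pictures. The jar and soap bottle were out of the last views, and the arm did not work near them.

**What disagreed:**
- One mid-job measurement of the rail's right end was about 10 mm off, because the picture was taken while the arm was still moving. I measured again before pushing.
- The tool drifted up to about 5° out of vertical during the work. On the first descent this put the fingertips just above the rail's left end, so I backed off before going lower.

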